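# Set the cup lanes with a gauge block

## Task

Set the lanes of the rack for the next cups with the wider of the two gauge blocks in the stand. Stand the block on the rack's bed between the fixed fence and the first divider and slide that divider up snug against it, then step the block over to the other side of the first divider and slide the second divider up to it in the same way, so that both lanes end up as wide as the block. Take the block out, stand it upright on the table clear of the rack, and leave the other block in the stand and the cups and the timer nearby where they are.

Things in the scene. Friction and masses are not known exactly. Their poses are not given: they have to be found in the camera images.
- lane_rack: Fixed low rack: white bed 210 mm (x) by 320 mm (y), upper surface 16 mm above the table. Origin under the bed's centre at table height. Lanes run along its x; -x is the open front. Right (-y) edge: fixed steel fence. Behind the bed (x 105 to 165 mm) two rods along y carry the dividers, with a bracket at y = 155 mm; nothing there is above 60 mm. The bed's left side is open.
- fence_face (a point): Point on the inner face of the fence (steel plate 10 mm thick, top 60 mm above the table, x -105 to 165 mm) at bed height, half way along the bed: rack x 0, y -150, z 16 mm. Axes as the rack's; +y points into lane 1.
- divider_1 (a joint): Slide of the first divider (next to the fence), m; grows towards the fence (rack -y). Lane 1 is 0.112 minus this wide. Upright steel plate 6 mm thick, rack x -100 to 100 mm, top 60 mm above the table, on a grey carriage on the rods. Slides only along rack y, stays where left; moving it takes about 7 N, plus 2 N at 5 cm/s, for a moment up to 13 N as it breaks away.
- divider_1_near (a point): Point on the first divider's face towards the fence, at bed height, half way along the bed; axes as the rack's.
- divider_1_far (a point): Point on the first divider's face away from the fence, at bed height, half way along the bed; axes as the rack's. Lane 2 lies between it and divider_2_near.
- divider_1_tab (a point): Middle of the top of the first divider's black grip tab: upright plate 10 mm thick (rack y), 40 mm long (rack x), from the divider's top (60 mm) to 98 mm above the table, at rack x = -60 mm. Axes as the rack's. Grip it from above across its thickness to slide the divider, or push it.
- divider_2 (a joint): Slide of the second divider, m, of the same make; grows towards the fence. Its near face is 0.222 minus this value from the fence. Pressing it hard against a block that stands against the first divider shifts that one too (from about 8 N on the block).
- divider_2_near (a point): As divider_1_near, on the second divider.
- divider_2_far (a point): As divider_1_far, on the second divider.
- divider_2_tab (a point): As divider_1_tab, on the second divider.
- gauge_stand: Fixed steel stand, base 96 x 92 x 12 mm, origin at its centre at table height. Three cheeks 3 mm thick, 40 mm long (y), tops at 92 mm, at x = -43, 0, 43 mm; between them two slots (x = -21.5, 21.5 mm), open at both y ends above 10 mm lips (y = +-38 mm, tops 21 mm). A block in it can be gripped only by its end faces (along y) and is drawn straight up.
- wide_gauge: The block to use: grey plastic, 36 (x) x 66 (y) x 92 mm (z, upright), about 0.24 kg, loose. Origin at the centre of its underside. Its 66 mm length sets the lane width: the end faces (+-y) are the measuring faces; the broad faces (+-x) have a small dark dot. Starts in either slot of the stand, underside 12 mm above the table, its y along the stand's y.
- narrow_gauge: The other gauge block, same make, 36 x 54 x 92 mm, in the other slot; not wanted. Origin at the centre of its underside.
- cup_a: Bystander: lidded sample cup, 62 mm across, 42 mm high; origin at the centre of its underside.
- cup_b: Bystander: sample cup like cup_a.
- cup_c: Bystander: sample cup like cup_a.
- clock_timer: Bystander: flat digital timer, 62 x 62 x 18 mm; origin at the centre of its underside.
Things that resemble listed ones, but are neither listed nor needed, are in the scene too. What is shaped like the narrow_gauge but green is not meant.

How it is judged:
On the way, in this order (a step that is already met when the one before it is completed fails the run):
1. the wide gauge block stands on the bed across lane 1 and the first divider is up against it (lane 64 to 69 mm) (y of divider_1_near in the frame of fence_face between 0.064 and 0.069 m and y of wide_gauge in the frame of fence_face between 0.029 and 0.038 m and x of wide_gauge in the frame of fence_face between -0.1 and 0.1 m and z of wide_gauge in the frame of fence_face between -0.004 and 0.006 m and angle between wide_gauge's own z axis and vertical below 0.1 rad and angle between the y axis of wide_gauge and the y axis of fence_face, either way round below 0.1 rad), for 0.2 s.
2. the wide gauge block stands on the bed across lane 2 and the second divider is up against it (lane 64 to 69 mm) (y of divider_2_near in the frame of divider_1_far between 0.064 and 0.069 m and y of wide_gauge in the frame of divider_1_far between 0.029 and 0.038 m and x of wide_gauge in the frame of divider_1_far between -0.1 and 0.1 m and z of wide_gauge in the frame of divider_1_far between -0.004 and 0.006 m and angle between wide_gauge's own z axis and vertical below 0.1 rad and angle between the y axis of wide_gauge and the y axis of divider_1_far, either way round below 0.1 rad), for 0.2 s.
At the end, for the whole second after the job is handed in: Lane 1 (fence to first divider) and lane 2 (first to second divider) are each 66 mm wide, within 3 mm; the wide gauge stands upright and at rest on the table, its centre at least 35 mm beyond the edges of the bed (at the back, of the carriages); the narrow gauge is still in its slot (y of divider_1_near in the frame of fence_face between 0.063 and 0.069 m and y of divider_2_near in the frame of divider_1_far between 0.063 and 0.069 m and (x of wide_gauge in the frame of lane_rack below -0.14 m or x of wide_gauge in the frame of lane_rack above 0.2 m or y of wide_gauge in the frame of lane_rack below -0.195 m or y of wide_gauge in the frame of lane_rack above 0.195 m) and height (world z) of wide_gauge between -0.005 and 0.008 m and angle between each of wide_gauge, narrow_gauge's own z axis and vertical below 0.1 rad and linear speed of wide_gauge below 0.02 m/s and distance of narrow_gauge from where it was at the start of the episode below 0.02 m); the robot touches nothing.
It fails at once if a cup or the timer is shifted by more than 3 cm (distance of any of cup_a, cup_b, cup_c, clock_timer from where it was at the start of the episode above 0.03 m).
It fails at once if the narrow gauge is lifted out of the stand (distance of narrow_gauge from where it was at the start of the episode above 0.04 m).
It also fails if it takes over 67 s, if anything falls off the work surface, if the arm or the gripper's body presses on something with over 40 N, if the wrist force passes 120 N, or if a joint passes its speed limit or range.

## Robot

A 6-joint arm with a two-finger parallel gripper is mounted at the origin on a cart in front of the work surface, level with it; the furniture and walls round the work are solid. World frame = base frame: x ahead of the robot, y to its left, z up, the work surface at z = 0. Lengths are in m, angles in rad, forces in N, time in s.
With the tool pointing down it reaches from about 0.275 to 1 m from the base axis. Payload 8.4 kg.
Tool frame: the origin (TCP) lies at the very end of the fingers, on their centre line; the grasp point (between the pads) lies 19 mm behind it (grasp_offset is the distance from the TCP to the grasp point, in m); z points along the fingers, y is the line along which they close (so a half turn about z gives the same grasp; the last joint's range is limited). The gripper opens to 85 mm and grips with 20 to 120 N. Pads are 22 mm wide; open, the fingers measure 114 mm over their backs; the gripper's body (76 mm by 85 mm) begins 54 mm behind the grasp point. The pads swing forward as they close: fully open they stand 13 mm farther back than shut.
Start: joints at [1.142, 0.353, 1.633, -0, 1.155, -0.002], TCP at [0.259, 0.569, 0.231] pointing down, gripper open.
Joint ranges: [-2.63, 2.63], [-0.92, 2.1], [0.06, 2.66], [-1.3, 4.44], [0, 2.69], [-3.02, 3.02]. Speed limits (rad/s): [2.22, 2.22, 2.79, 3.14, 3.14, 3.14].

## Interface

Orientations are given as a unit quaternion [w, x, y, z].
In Python, from station import * gives the robot as it stands. The module is installed in compiled form; this text tells all that it offers.
- The arm moves only by the tool carry_out, never from a script. Its arguments are lists of equal length, an entry for each row: "turn": the turn, a rotation vector about the tool's x, y, z in degrees, a list of three; "slide": the shift along the tool's x, y, z in m, a list of three; "gripper": the opening, from 0 (shut) to 1 (fully open). In form: {"turn": [[rx, ry, rz], ...], "slide": [[dx, dy, dz], ...], "gripper": [gripper, ...]}. A call has 1 to 20 rows; each row shifts and turns the commanded pose from where the row before left it, along the tool's axes as they then stand; what a row does not reach is not made up. A row lasts 1/12 s, in which the tool goes at most 41.7 mm and 7.16 degrees, less where a joint would pass 70% of its speed; a pose out of reach is approached as far as the arm can. A call with a gripper value outside its range is refused whole. The fingers move at their own pace and stop on an object; "squeeze" is the grip in N (left out, the last holds). Time passes only in rows, so rows that do not move let the fingers close. It gives the time, the measured TCP pose, the force, the opening and the grip force at its end, in the units of the state.
- sense(): the state, without advancing time (a new reading comes with each control period).
- camera(name): name is "scene" or "top"; returns the picture (384x512x3 uint8, red, green, blue); there is no depth.
- camera_model(name): a dict with "intrinsics" (3x3 intrinsics, pixels), "dist" ([k1, k2, p1, p2, k3] as OpenCV has them; the pictures are not rectified), "view" (4x4, takes a point from world to camera coordinates). Camera axes: x right, y down, z forward; pixel columns grow to the right and rows downward; lengths in m; the calibration is good to about 2 mm. A picture is of the moment at which its call begins. camera_model takes no time and is no camera call.
- finish_job(): hands the job in; it is judged then, once.
The state is a dict: "t": time; "joints": joint angles; "qvel": joint speeds; "effort": joint torques, N m; "tcp_pos": TCP position; "ee_rot": TCP orientation; "contact_force": force on the tool from outside, world axes, zero at the start; "ft_torque": the same for the moment, N m; "finger_gap": finger opening in m; "finger_force": force on a finger pad.
Only numpy, scipy, OpenCV 4.12 (cv2) and the standard library are available. Lean on these libraries where they do the work, as an engineer would, in place of code of your own. Each camera call takes 0.05 s, during which the arm holds its last target. There are 200 camera calls.

## Working session

There is one attempt and no reset: what is moved stays moved. The work goes in short steps, Python scripts to look and compute and a tool call to move; the robot and the scene stay as the last step left them, time stands still between calls to the robot, and variables do not carry over. Pictures are saved under pics/ and viewed, at most 10 in all, crops included, and the job is handed in when it is done.

Besides the shell and the picture viewer there is one more tool, called after ">>>" in YAML: its name, and indented under it one key for each argument. carry_out: Moves the arm, as the interface text tells. Its arguments: {"type":"object","properties":{"turn":{"type":"array"},"slide":{"type":"array"},"gripper":{"type":"array"},"squeeze":{"type":"number"}},"required":["turn","slide","gripper"]}

```bash
mkdir -p pics
python3 - <<'E'
from station import *
import cv2,numpy as np
for n in("scene","top"):
    im=camera(n); cv2.imwrite(f"pics/{n}0.png",cv2.resize(im[:,:,::-1],(800,600),interpolation=cv2.INTER_CUBIC)); np.save(f"{n}0.npy",im)
    m=camera_model(n); print(n,np.round(m["intrinsics"],1).tolist(),m["dist"],np.round(m["view"],4).tolist())
s=sense();print(s)
E
```

```text
scene [[470.1, 0.0, 248.9], [0.0, 470.1, 187.6], [0.0, 0.0, 1.0]] [0.04597691 0.         0.         0.         0.        ] [[-0.7297, -0.6835, 0.0185, 0.437], [-0.4241, 0.4312, -0.7964, 0.2912], [0.5364, -0.589, -0.6045, 1.6757], [0.0, 0.0, 0.0, 1.0]]
top [[460.6, 0.0, 255.3], [0.0, 460.6, 194.0], [0.0, 0.0, 1.0]] [-0.09662861  0.          0.          0.          0.        ] [[-0.0285, -0.9995, -0.0102, 0.0406], [-0.9874, 0.0297, -0.1553, 0.5592], [0.1555, 0.0057, -0.9878, 1.458], [0.0, 0.0, 0.0, 1.0]]
{'t': 0.1, 'joints': array([ 1.14161564e+00,  3.53557617e-01,  1.63403984e+00,  1.95935563e-05,
        1.15519807e+00, -2.40404001e-03]), 'qvel': array([-0.00043884, -0.00062091, -0.00147276, -0.00143331, -0.00068652,
        0.00166295]), 'effort': array([-3.95983916e-04, -6.06358910e+01, -3.42816496e+01, -1.64834792e-04,
        3.93411261e-03,  1.80288441e-05]), 'tcp_pos': array([0.25853632, 0.56856592, 0.23065856]), 'ee_rot': array([-1.37533889e-04,  2.11776415e-01,  9.77317956e-01, -5.85572370e-04]), 'contact_force': array([-0.65243175, -0.27535623, -0.91895358]), 'ft_torque': array([ 0.0100906,  0.0005468, -0.0150744]), 'finger_force': 0.0, 'finger_gap': 0.0852164272582051}
```

View pics/scene0.png

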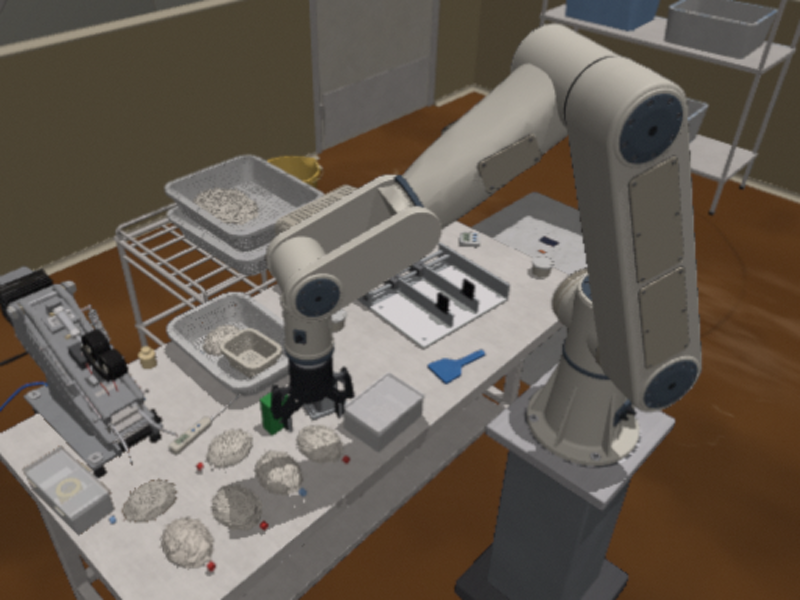

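View pics/top0.png

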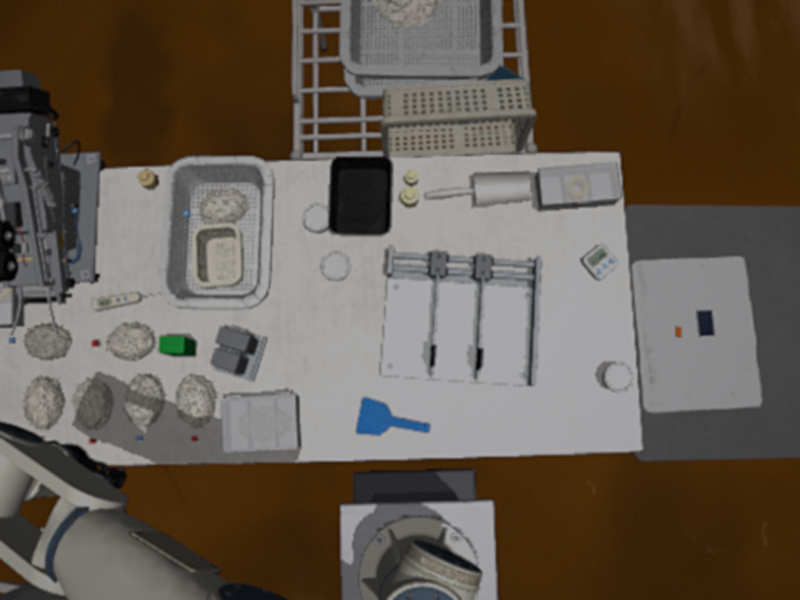

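The top view shows the stand at about (238,350) with two grey blocks at (235,338) and (230,362). The rack is at (385–540, 250–388), with the fence at x≈533 and tabs at (432,357) and (479,357). The green block at (177,345) is a decoy. Cups are at (317,217), (335,265) and (617,376), and the timer is at (600,261). Next is an enlarged crop to identify the blocks.

```bash
cat > h.py <<'E'
from station import *
import cv2,numpy as np
def ray(n,uv):
    m=camera_model(n);p=cv2.undistortPoints(np.array(uv,float).reshape(-1,1,2),np.array(m["intrinsics"]),np.array(m["dist"])).reshape(-1,2)
    V=np.array(m["view"]);R,t=V[:3,:3],V[:3,3];d=np.c_[p,np.ones(len(p))]@R
    return -R.T@t,d
def plane(n,uv,z):
    o,d=ray(n,uv);return o+d*((z-o[2])/d[:,2])[:,None]
def proj(n,P):
    m=camera_model(n);V=np.array(m["view"]);return cv2.projectPoints(np.array(P,float).reshape(-1,1,3),cv2.Rodrigues(V[:3,:3])[0],V[:3,3],np.array(m["intrinsics"]),np.array(m["dist"]))[0].reshape(-1,2)
E
python3 - <<'E'
from h import *
im=np.load("top0.npy")[:,:,::-1]
a=cv2.resize(im[200:250,130:180],(400,400),interpolation=cv2.INTER_CUBIC)
b=cv2.resize(im[155:255,240:350],(440,400),interpolation=cv2.INTER_CUBIC)
a=cv2.convertScaleAbs(a,alpha=1.3)
b2=cv2.resize(b,(400,364))
cv2.imwrite("pics/c1.png",np.hstack([a,np.vstack([b2,np.zeros((36,400,3),np.uint8)])]))
E
```

```text
(no output)
```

View pics/c1.png

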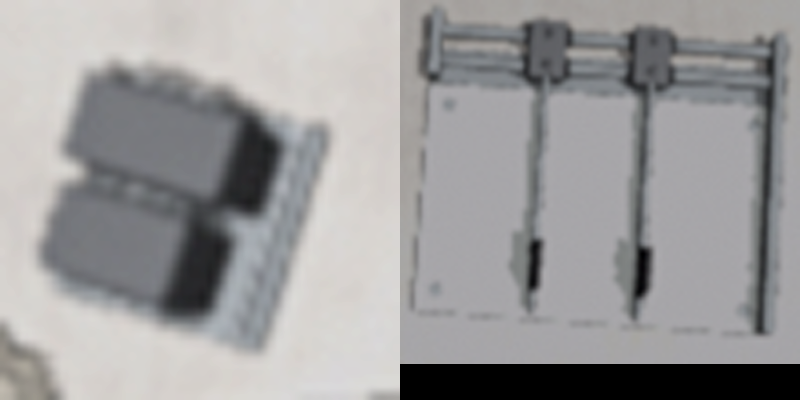

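The upper block (crop 1 at (155,140)) is longer than the lower one ((115,240)), so it fits the wide gauge. I'll measure both, and the rack.

Run:
```python
from h import *
im=np.load("top0.npy").astype(np.uint8)
hsv=cv2.cvtColor(im,cv2.COLOR_RGB2HSV);g=cv2.cvtColor(im,cv2.COLOR_RGB2GRAY)
print(g[205:245:2,132:176:2])
# block tops, upsampled
S=8;c=cv2.resize(g[195:255,125:185],None,fx=S,fy=S,interpolation=cv2.INTER_CUBIC)
m=((c>62)&(c<112)).astype(np.uint8);m=cv2.morphologyEx(m,cv2.MORPH_OPEN,np.ones((25,25)))
cs,_=cv2.findContours(m,cv2.RETR_EXTERNAL,cv2.CHAIN_APPROX_NONE)
for k in cs:
    if cv2.contourArea(k)<2500: continue
    uv=(k[:,0,:]+.5)/S-.5+[125,195]
    P=plane("top",uv,.104)[:,:2]
    r=cv2.minAreaRect((P*1000).astype(np.float32));print("block",np.round(r[0],1),np.round(r[1],1),round(r[2],1),np.round(uv.mean(0),1))
# rows across rack
for v in(185,200,215,225,235): print(v,[f"{u}:{g[v,u]}" for u in range(240,350) if g[v,u]<125])
# black tabs
m=((g<45)).astype(np.uint8)[210:250,250:335]
n,l,s,ct=cv2.connectedComponentsWithStats(m)
for i in range(1,n):print("tab",s[i]+[250,210,0,0,0],ct[i]+[250,210])
```

```text
[[162 163 164 163 165 163 164 163 162 159 158 161 162 162 164 164 163 164
  165 164 164 163]
 [163 165 163 164 163 161 141 161 150 157 158 163 162 162 163 162 163 164
  163 162 160 160]
 [164 164 162 165 136 110  82  94 115 102 110 138 161 161 163 163 161 163
  164 163 161 158]
 [162 164 163 163 109  90  91  86  82  87  86 112 107 107 154 165 163 163
  163 162 162 159]
 [162 164 163 155  96  92  93  94  93  92  90  84  83  66  86 127 158 163
  164 162 163 162]
 [162 162 162 136  89  91  93  93  94  94  94  94  93  92  51  63 118 137
  139 134 161 161]
 [160 161 160 111  91  91  93  94  93  94  94  94  94  87  37  31  64 127
  115 109 161 160]
 [159 162 161 119  90  90  94  94  93  94  96  96  96  71  31  31  49 122
  115 123 163 161]
 [161 159 163 161 118  72  74  83  91  95  96  95  95  54  31  30  74 115
  119 150 164 161]
 [158 157 149 104  85  80  79  97  79  71  81  92  89  37  32  30 113 113
  109 163 162 161]
 [158 160 139  93  91  91  86  86  77  82  79  56  52  42  29  45 122 115
  121 166 164 163]
 [159 160 103  91  92  92  95  94  93  87  79  46  62  90 106 107 121 115
  1
[... 805 characters left out ...]
222.3]
185 ['277:119', '278:117', '306:106', '307:80', '308:110', '340:93', '341:53', '342:81', '343:120']
200 ['276:119', '277:117', '305:108', '306:76', '307:103', '339:100', '340:55', '341:56', '342:113']
215 ['275:120', '276:118', '304:111', '305:80', '306:93', '338:113', '339:77', '340:55', '341:105']
225 ['274:121', '275:87', '276:35', '277:28', '278:83', '304:106', '305:48', '306:3', '307:15', '308:56', '309:119', '338:98', '339:53', '340:62', '341:114']
235 ['274:112', '275:91', '276:111', '303:108', '304:58', '305:14', '306:30', '307:79', '337:113', '338:75', '339:55', '340:98']
tab [276 222   2  12  22] [276.45454545 227.04545455]
tab [305 223   3  13  33] [306.        229.3030303]
```

Run:
```python
from h import *
im=np.load("top0.npy");g=cv2.cvtColor(im,cv2.COLOR_RGB2GRAY).astype(float)
S=8;x0,y0=125,195;c=cv2.resize(g[195:255,125:185].astype(np.float32),None,fx=S,fy=S,interpolation=cv2.INTER_CUBIC)
m=((c>70)&(c<110)).astype(np.uint8);m=cv2.morphologyEx(m,cv2.MORPH_OPEN,np.ones((41,41)))
m=((c>84)&(c<104)).astype(np.uint8);m=cv2.morphologyEx(m,cv2.MORPH_OPEN,cv2.getStructuringElement(2,(29,29)))
n,l,s,ct=cv2.connectedComponentsWithStats(m)
for i in range(1,n):
    if s[i][4]<2500: continue
    k=np.argwhere(l==i)[:,::-1]; uv=(k+.5)/S-.5+[x0,y0]
    P=plane("top",uv,.104)[:,:2]; r=cv2.minAreaRect((P*1000).astype(np.float32));print("block",np.round(r[0],1),np.round(r[1],1),round(r[2],1),P.mean(0).round(4),uv.mean(0).round(1))
# line centroid of darkness per row for divider1, divider2, fence
def line(u0f,rows,z,half,w0):
    uv=[]
    for v in rows:
        u0=u0f(v);us=np.arange(int(u0)-half,int(u0)+half+1);bg=np.median(g[v,int(u0)-9:int(u0)+10]);d=np.clip(w0-g[v,us],0,None)
        uv.append([(us*d).sum()/d.sum(),v])
    P=plane("top",uv,z)[:,:2];f=np.polyfit(P[:,0],P[:,1],1);return P,f
for nm,f,z in(("d2",lambda v:277.5-(v-185)*.052,.06),("d1",lambda v:307-(v-185)*.056,.06),("fence",lambda v:341.3-(v-185)*.056,.06)):
    P,q=line(f,list(range(185,219)),z,4,130);print(nm,"y=%.4f+%.4f*x"%(q[1],q[0]),P[[0,-1]].round(4).tolist())
# vertical extents along the fence and dividers
for u0,nm in((341.3,"fence"),(307,"d1"),(277.5,"d2")):
    print(nm,[(v,int(g[v,int(round(u0-(v-185)*.056))])) for v in list(range(155,172))+list(range(236,254))])
print("front edge",[(u,[int(g[v,u]) for v in range(236,252)]) for u in(255,290,322)])
print("left edge",[(v,[int(g[v,u]) for u in range(240,254)]) for v in(190,210,230)])
print("tabs",plane("top",[[276.7,227.5],[306.3,229.5]],.098))
```

```text
block [490.  360.1] [60.9 32.6] 72.5 [0.4896 0.3604] [148.3 216.5]
block [447.1 376.3] [49.8 36.1] 72.2 [0.4471 0.3757] [143.4 230.2]
d2 y=0.0105+-0.1032*x [[0.585, -0.0487], [0.4781, -0.0385]]
d1 y=-0.0848+-0.1003*x [[0.5821, -0.1438], [0.4752, -0.1328]]
fence y=-0.1985+-0.0961*x [[0.5788, -0.2548], [0.4718, -0.2434]]
fence [(155, 165), (156, 164), (157, 165), (158, 165), (159, 165), (160, 165), (161, 164), (162, 162), (163, 153), (164, 148), (165, 118), (166, 82), (167, 64), (168, 74), (169, 75), (170, 65), (171, 52), (236, 76), (237, 76), (238, 76), (239, 75), (240, 66), (241, 61), (242, 60), (243, 60), (244, 58), (245, 54), (246, 86), (247, 143), (248, 165), (249, 166), (250, 166), (251, 165), (252, 165), (253, 166)]
d1 [(155, 162), (156, 161), (157, 161), (158, 162), (159, 162), (160, 161), (161, 148), (162, 120), (163, 97), (164, 89), (165, 86), (166, 86), (167, 91), (168, 96), (169, 98), (170, 98), (171, 98), (236, 62), (237, 75), (238, 83), (239, 81), (240, 83), (241, 91), (242, 107), (243, 136), (244, 144), (245, 151), (246, 164), (247, 165), (248, 165), (249, 165), (250, 16
[... 363 characters left out ...]
166), (247, 166), (248, 166), (249, 166), (250, 166), (251, 166), (252, 166), (253, 167)]
front edge [(255, [167, 167, 167, 165, 159, 159, 165, 167, 166, 166, 167, 166, 165, 166, 166, 166]), (290, [167, 166, 166, 166, 166, 168, 164, 149, 151, 164, 166, 167, 167, 166, 166, 166]), (322, [166, 166, 167, 166, 166, 166, 166, 167, 162, 149, 153, 165, 167, 166, 167, 166])]
left edge [(190, [160, 163, 162, 161, 159, 152, 138, 143, 163, 168, 167, 167, 167, 167]), (210, [162, 163, 166, 164, 147, 127, 159, 169, 168, 166, 167, 166, 166, 166]), (230, [166, 166, 164, 154, 148, 163, 168, 167, 167, 166, 167, 168, 167, 166])]
tabs [[ 0.44439019 -0.03965736  0.098     ]
 [ 0.43537216 -0.13136018  0.098     ]]
```

Both blocks' extents come out short by about the same amount (60.9 and 49.8 against 66 and 54). So the upper block, raw (148,216), is the wide gauge, and (143,230) is the narrow one; the crop confirmed this. Next I'll cross-check the rack frame and the clearance to the green decoy.

Run:
```python
from h import *
im=np.load("top0.npy");hsv=cv2.cvtColor(im,cv2.COLOR_RGB2HSV)
L=plane("top",[[246.3,190],[245,210],[243.7,230]],.016);F=plane("top",[[255,240.5],[290,243.4],[322,245.5]],.016)
print("left",L[:,:2].round(4).tolist(),"front",F[:,:2].round(4).tolist())
E_=plane("top",[[342.4,165.5],[338,246]],.06);print("fence ends",E_[:,:2].round(4).tolist(),np.linalg.norm(E_[0]-E_[1]))
for a in(.09,.10,.11):
    ex=np.array([np.cos(a),-np.sin(a)]);ey=np.array([np.sin(a),np.cos(a)])
    print(a,"left y",(L[:,:2]@ey).round(4),"front x",(F[:,:2]@ex).round(4),"fence x",(E_[:,:2]@ex).round(4),"fence y",(E_[:,:2]@ey).round(4),"tabs",[(np.round(t@ex,4),np.round(t@ey,4)) for t in(np.array([.4444,-.0397]),np.array([.4354,-.1314]))])
m=((hsv[...,0]>45)&(hsv[...,0]<80)&(hsv[...,1]>120)).astype(np.uint8);m[:, :80]=0;m[:,160:]=0
k=np.argwhere(m[200:250])[:,::-1]+[0,200];P=plane("top",k,.09)[:,:2]
print("green",P.min(0),P.max(0),k.min(0),k.max(0))
```

```text
left [[0.579, 0.0538], [0.5121, 0.0598], [0.4461, 0.0658]] front [[0.4106, 0.0296], [0.3978, -0.0845], [0.3876, -0.1889]]
fence ends [[0.6432, -0.2628], [0.3826, -0.2338]] 0.26221666906083124
0.09 left y [0.1056 0.1056 0.1056] front x [0.4063 0.4038 0.4031] fence x [0.6643 0.4021] fence y [-0.2039 -0.1985] tabs [(np.float64(0.4462), np.float64(0.0004)), (np.float64(0.4454), np.float64(-0.0917))]
0.1 left y [0.1114 0.1107 0.11  ] front x [0.4056 0.4042 0.4046] fence x [0.6663 0.4041] fence y [-0.1972 -0.1945] tabs [(np.float64(0.4461), np.float64(0.0049)), (np.float64(0.4463), np.float64(-0.0873))]
0.11 left y [0.1171 0.1157 0.1143] front x [0.4049 0.4046 0.406 ] fence x [0.6682 0.406 ] fence y [-0.1906 -0.1904] tabs [(np.float64(0.4461), np.float64(0.0093)), (np.float64(0.4472), np.float64(-0.0828))]
green [0.46318138 0.44181166] [0.49965759 0.51319077] [102 215] [124 226]
```

```bash
cat >> h.py <<'E'
from scipy.spatial.transform import Rotation as Ro
def plan(x,y,z,ang):
    "turn (deg, tool) to point down with tool y at ang deg; then slide (m, tool axes)"
    s=sense();q=s["ee_rot"];R=Ro.from_quat(np.r_[q[1:],q[0]])
    a=np.radians(ang);Y=np.array([np.cos(a),np.sin(a),0]);Z=np.array([0,0,-1.]);T=Ro.from_matrix(np.c_[np.cross(Y,Z),Y,Z])
    d=T.inv().apply(np.array([x,y,z])-s["tcp_pos"])
    print("t %.2f"%s["t"],"turn",np.degrees((R.inv()*T).as_rotvec()).round(2),"slide",d.round(4),"pos",s["tcp_pos"].round(4),"F",s["contact_force"].round(1),"gap",round(s["finger_gap"],4))
a=.10;EX=np.array([np.cos(a),-np.sin(a)]);EY=np.array([np.sin(a),np.cos(a)]);O=.508*EX-.0493*EY
def rack(x,y): return O+x*EX+y*EY
E
python3 -c "
from h import *
plan(.490,.360,.059,72.4)"
```

```text
t 0.10 turn [-0.07 -0.01 -6.85] slide [-0.2837 -0.1288  0.1717] pos [0.2585 0.5686 0.2307] F [-0.7 -0.3 -0.9] gap 0.0852
```

>>> carry_out:
  turn:
    - [0,0,-6.85]
    - [0,0,0]
    - [0,0,0]
    - [0,0,0]
    - [0,0,0]
    - [0,0,0]
    - [0,0,0]
    - [0,0,0]
    - [0,0,0]
    - [0,0,0]
    - [0,0,0]
    - [0,0,0]
    - [0,0,0]
    - [0,0,0]
  slide:
    - [0,0,0]
    - [-0.0284,-0.0129,0]
    - [-0.0284,-0.0129,0]
    - [-0.0284,-0.0129,0]
    - [-0.0284,-0.0129,0]
    - [-0.0284,-0.0129,0]
    - [-0.0284,-0.0129,0]
    - [-0.0284,-0.0129,0]
    - [-0.0284,-0.0129,0]
    - [-0.0284,-0.0129,0]
    - [-0.0284,-0.0129,0]
    - [0,0,0.03]
    - [0,0,0.03]
    - [0,0,0]
  gripper: [1,1,1,1,1,1,1,1,1,1,1,1,1,1]
  squeeze: 40

```text
t: 1.27
tcp_pos: [0.488, 0.3574, 0.1659]
ee_rot: [-0.003, 0.154, 0.988, -0.003]
contact_force: [-1.9, -0.0, -1.1]
finger_gap: 0.0856
finger_force: 0.0
```

```bash
python3 -c "
from h import *
plan(.490,.360,.059,72.4)
a=camera('scene');np.save('s1.npy',a)
b=a[215:290,150:250,::-1];cv2.imwrite('pics/s1.png',cv2.resize(b,(800,600),interpolation=2))
W=[[.49,.36,.104]];print(proj('scene',W))"
```

```text
t 1.27 turn [-0.4  -0.29 -0.08] slide [-0.0011  0.0031  0.1069] pos [0.488  0.3574 0.1659] F [-1.9 -0.  -1.1] gap 0.0856
[[202.3138917  231.66856848]]
```

View pics/s1.png

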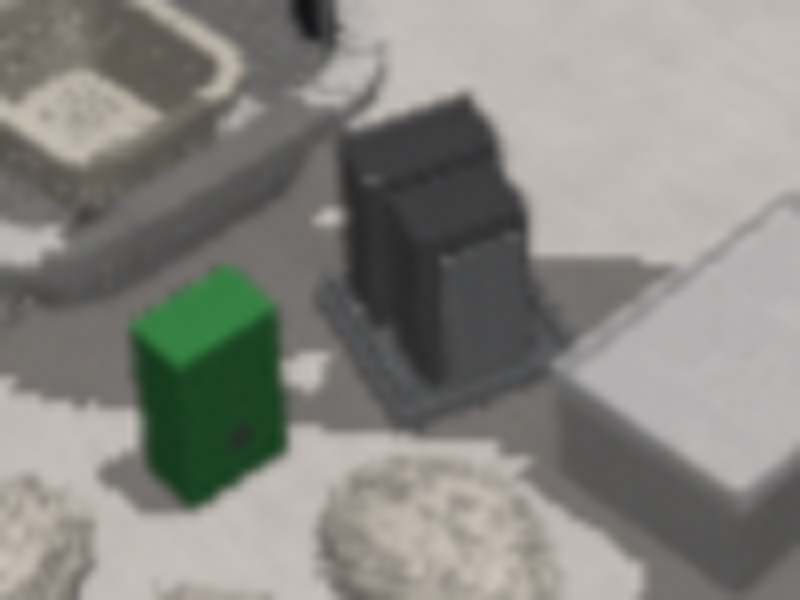

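The scene view confirms it: the back block, top centre at crop (420,140), raw (202.5,232.5), is the longer one. My measured point projects to (202.3,231.7), which agrees. The front block is the narrow one, and the green one stands apart on the table.

>>> carry_out:
  turn:
    - [0,0,0]
    - [0,0,0]
    - [0,0,0]
    - [0,0,0]
    - [0,0,0]
  slide:
    - [0,0,0.017]
    - [0,0,0.017]
    - [0,0,0.017]
    - [0,0,0]
    - [0,0,0]
  gripper: [1,1,1,1,1]

```text
t: 1.73
tcp_pos: [0.4903, 0.3605, 0.1212]
ee_rot: [-0.0, 0.153, 0.988, -0.0]
contact_force: [0.5, 0.1, 0.1]
finger_gap: 0.0856
finger_force: 0.0
```

```bash
python3 -c "
from h import *
plan(.490,.360,.059,72.4)"
```

```text
t 1.73 turn [-0.02 -0.01  0.04] slide [ 0.0001 -0.0006  0.0622] pos [0.4903 0.3605 0.1212] F [0.5 0.1 0.1] gap 0.0856
```

>>> carry_out:
  turn:
    - [0,0,0]
    - [0,0,0]
    - [0,0,0]
    - [0,0,0]
    - [0,0,0]
    - [0,0,0]
    - [0,0,0]
    - [0,0,0]
    - [0,0,0]
    - [0,0,0]
    - [0,0,0]
    - [0,0,0]
    - [0,0,0]
  slide:
    - [0,-0.0005,0.0124]
    - [0,0,0.0124]
    - [0,0,0.0124]
    - [0,0,0.0124]
    - [0,0,0.0124]
    - [0,0,0]
    - [0,0,0]
    - [0,0,0]
    - [0,0,0]
    - [0,0,0]
    - [0,0,0]
    - [0,0,0]
    - [0,0,0]
  gripper: [1,1,1,1,1,1,1,0.5,0.5,0.5,0.5,0.5,0.5]
  squeeze: 40

```text
t: 2.82
tcp_pos: [0.4907, 0.3599, 0.0589]
ee_rot: [0.0, 0.153, 0.988, 0.0]
contact_force: [-0.3, -0.0, 4.3]
finger_gap: 0.0655
finger_force: 45.6
```

The gap of 65.5 mm confirms this is the wide gauge. Lifting it.

>>> carry_out:
  turn:
    - [0,0,0]
    - [0,0,0]
    - [0,0,0]
    - [0,0,0]
    - [0,0,0]
    - [0,0,0]
    - [0,0,0]
    - [0,0,0]
    - [0,0,0]
    - [0,0,0]
    - [0,0,-6]
    - [0,0,-6]
    - [0,0,0]
    - [0,0,0]
  slide:
    - [0,0,-0.007]
    - [0,0,-0.014]
    - [0,0,-0.014]
    - [0,0,-0.014]
    - [0,0,-0.014]
    - [0,0,-0.014]
    - [0,0,-0.014]
    - [0,0,-0.014]
    - [0,0,-0.014]
    - [0,0,-0.01]
    - [0,0,0]
    - [0,0,0]
    - [0,0,0]
    - [0,0,0]
  gripper: [0.5,0.5,0.5,0.5,0.5,0.5,0.5,0.5,0.5,0.5,0.5,0.5,0.5,0.5]

```text
t: 3.98
tcp_pos: [0.4899, 0.3594, 0.1871]
ee_rot: [-0.0, 0.05, 0.999, -0.0]
contact_force: [0.5, 0.1, -2.4]
finger_gap: 0.066
finger_force: 45.3
```

```bash
python3 -c "
from h import *
print(rack(.015,-.107))
plan(*rack(.015,-.107),.20,90-5.73)"
```

```text
[ 0.50478322 -0.20773203]
t 3.98 turn [-0.03 -0.03 -0.05] slide [-0.0714 -0.5628 -0.0129] pos [0.4899 0.3594 0.1871] F [ 0.5  0.1 -2.4] gap 0.066
```

>>> carry_out:
  turn:
    - [0,0,0]
    - [0,0,0]
    - [0,0,0]
    - [0,0,0]
    - [0,0,0]
    - [0,0,0]
    - [0,0,0]
    - [0,0,0]
    - [0,0,0]
    - [0,0,0]
    - [0,0,0]
    - [0,0,0]
    - [0,0,0]
    - [0,0,0]
    - [0,0,0]
    - [0,0,0]
    - [0,0,0]
    - [0,0,0]
    - [0,0,0]
  slide:
    - [-0.002,-0.015,0]
    - [-0.0044,-0.035,0]
    - [-0.0045,-0.035,0]
    - [-0.0045,-0.035,0]
    - [-0.0045,-0.035,0]
    - [-0.0045,-0.035,0]
    - [-0.0045,-0.035,0]
    - [-0.0045,-0.035,0]
    - [-0.0045,-0.035,0]
    - [-0.0045,-0.035,0]
    - [-0.0045,-0.035,0]
    - [-0.0045,-0.035,0]
    - [-0.0045,-0.035,0]
    - [-0.0045,-0.035,0]
    - [-0.0045,-0.035,0]
    - [-0.0045,-0.035,0]
    - [-0.002,-0.0228,0]
    - [0,0,0]
    - [0,0,0]
  gripper: [0.5,0.5,0.5,0.5,0.5,0.5,0.5,0.5,0.5,0.5,0.5,0.5,0.5,0.5,0.5,0.5,0.5,0.5,0.5]

```text
t: 5.57
tcp_pos: [0.5054, -0.2088, 0.1869]
ee_rot: [-0.0, 0.051, 0.999, 0.0]
contact_force: [0.3, 0.4, -2.8]
finger_gap: 0.0659
finger_force: 46.2
```

```bash
python3 -c "
from h import *
plan(*rack(.015,-.107),.063,90-5.73)
a=camera('scene');
b=a[150:240,215:335,::-1];cv2.imwrite('pics/s2.png',cv2.resize(b,(800,600),interpolation=2))
print(proj('scene',[[*rack(.1,-.15),.06],[*rack(-.105,-.15),.06],[*rack(-.1,-.150),.016],[*rack(-.105,.16),.016],[*rack(-.1,-.035),.06],[*rack(-.06,-.038),.098]])-[215,150])"
```

```text
t 5.57 turn [ 0.01 -0.05 -0.16] slide [0.0007 0.001  0.1239] pos [ 0.5054 -0.2088  0.1869] F [ 0.3  0.4 -2.8] gap 0.0659
[[ 75.9274593   11.60737838]
 [110.51915148  32.60737031]
 [108.43038866  40.32633504]
 [ 56.52484206  71.70644418]
 [ 90.84380806  42.75314301]
 [ 85.07224057  30.54527229]]
```

View pics/s2.png

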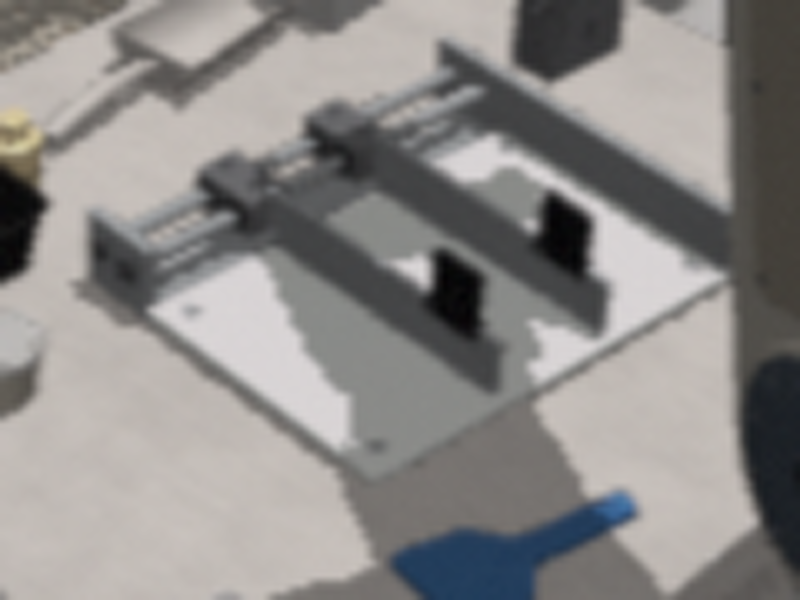

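The prediction matches the view: bed corner seen at (375,480) against (377,478) predicted, and tab 1 top at (565,200) against (567,204). Lowering the block into lane 1.

>>> carry_out:
  turn:
    - [0,0,0]
    - [0,0,0]
    - [0,0,0]
    - [0,0,0]
    - [0,0,0]
    - [0,0,0]
    - [0,0,0]
    - [0,0,0]
    - [0,0,0]
    - [0,0,0]
    - [0,0,0]
    - [0,0,0]
  slide:
    - [0,0.001,0.015]
    - [0,0,0.02]
    - [0,0,0.02]
    - [0,0,0.02]
    - [0,0,0.017]
    - [0,0,0.01]
    - [0,0,0.008]
    - [0,0,0.006]
    - [0,0,0.003]
    - [0,0,0.002]
    - [0,0,0]
    - [0,0,0]
  gripper: [0.5,0.5,0.5,0.5,0.5,0.5,0.5,0.5,0.5,0.5,0.5,0.5]

```text
t: 6.62
tcp_pos: [0.5068, -0.2066, 0.0668]
ee_rot: [0.0, 0.049, 0.999, -0.0]
contact_force: [-0.1, 0.2, -2.7]
finger_gap: 0.066
finger_force: 46.1
```

>>> carry_out:
  turn:
    - [0,0,0]
    - [0,0,0]
    - [0,0,0]
    - [0,0,0]
    - [0,0,0]
  slide:
    - [0,0,0.001]
    - [0,0,0.001]
    - [0,0,0.001]
    - [0,0,0.0005]
    - [0,0,0]
  gripper: [0.5,0.5,0.5,0.5,0.5]

```text
t: 7.03
tcp_pos: [0.5065, -0.2065, 0.0629]
ee_rot: [0.0, 0.049, 0.999, -0.0]
contact_force: [0.4, -1.0, -1.2]
finger_gap: 0.0658
finger_force: 46.1
```

>>> carry_out:
  turn:
    - [0,0,0]
    - [0,0,0]
    - [0,0,0]
    - [0,0,0]
    - [0,0,0]
    - [0,0,0]
    - [0,0,0]
    - [0,0,0]
    - [0,0,0]
    - [0,0,0]
    - [0,0,0]
    - [0,0,0]
  slide:
    - [0,0,0.001]
    - [0,0,0]
    - [0,0,0]
    - [0,0,0]
    - [0,0,0]
    - [0,0,-0.005]
    - [0,0,-0.015]
    - [0,0,-0.02]
    - [0,0,-0.02]
    - [0,0,-0.02]
    - [0,0,0]
    - [0,0,0]
  gripper: [0.5,0.5,1,1,1,1,1,1,1,1,1,1]

```text
t: 8.03
tcp_pos: [0.5072, -0.2068, 0.143]
ee_rot: [0.001, 0.049, 0.999, -0.0]
contact_force: [0.2, 0.3, -0.7]
finger_gap: 0.0854
finger_force: 0.0
```

```bash
python3 -c "
from h import *
plan(*rack(-.06,-.038),.070,90-5.73)"
```

```text
t 8.03 turn [-0.04  0.14  0.13] slide [0.0773 0.0678 0.073 ] pos [ 0.5072 -0.2068  0.143 ] F [ 0.2  0.3 -0.7] gap 0.0854
```

>>> carry_out:
  turn:
    - [0,0,0]
    - [0,0,0]
    - [0,0,0]
    - [0,0,0]
    - [0,0,0]
    - [0,0,0]
    - [0,0,0]
    - [0,0,0]
    - [0,0,0]
    - [0,0,0]
    - [0,0,0]
    - [0,0,0]
    - [0,0,0]
    - [0,0,0]
    - [0,0,0]
    - [0,0,0]
    - [0,0,0]
    - [0,0,0]
    - [0,0,0]
  slide:
    - [0.018,0.016,0]
    - [0.02,0.018,0]
    - [0.02,0.018,0]
    - [0.0193,0.0158,0]
    - [0,0,0.014]
    - [0,0,0.02]
    - [0,0,0.02]
    - [0,0,0.014]
    - [0,0,0.005]
    - [0,0,0]
    - [0,0,0]
    - [0,0,0]
    - [0,0,0]
    - [0,0,0]
    - [0,0,0]
    - [0,0,0]
    - [0,0,0]
    - [0,0,0]
    - [0,0,0]
  gripper: [1,1,1,1,1,1,1,1,1,1,0.3,0.3,0.3,0,0,0,0,0,0]
  squeeze: 40

```text
t: 9.62
tcp_pos: [0.4364, -0.1319, 0.0693]
ee_rot: [0.0, 0.049, 0.999, -0.0]
contact_force: [-2.1, -3.4, 5.2]
finger_gap: 0.0093
finger_force: 41.8
```

```bash
python3 -c "
from h import *
plan(*rack(-.06,-.081),.070,90-5.73)
print((sense()['tcp_pos'][:2]-O)@np.c_[EX,EY])"
```

```text
t 9.62 turn [-0.04  0.04  0.13] slide [-0.0006 -0.0426 -0.0007] pos [ 0.4364 -0.1319  0.0693] F [-2.1 -3.4  5.2] gap 0.0093
[-0.06060658 -0.03839126]
```

>>> carry_out:
  turn:
    - [0,0,0]
    - [0,0,0]
    - [0,0,0]
    - [0,0,0]
    - [0,0,0]
    - [0,0,0]
    - [0,0,0]
    - [0,0,0]
    - [0,0,0]
    - [0,0,0]
    - [0,0,0]
    - [0,0,0]
    - [0,0,0]
    - [0,0,0]
    - [0,0,0]
  slide:
    - [0,-0.002,0]
    - [0,-0.003,0]
    - [0,-0.003,0]
    - [0,-0.003,0]
    - [0,-0.003,0]
    - [0,-0.003,0]
    - [0,-0.003,0]
    - [0,-0.003,0]
    - [0,-0.003,0]
    - [0,-0.003,0]
    - [0,-0.003,0]
    - [0,-0.002,0]
    - [0,-0.001,0]
    - [0,0,0]
    - [0,0,0]
  gripper: [0,0,0,0,0,0,0,0,0,0,0,0,0,0,0]

```text
t: 10.87
tcp_pos: [0.433, -0.1657, 0.0693]
ee_rot: [0.0, 0.049, 0.999, 0.0]
contact_force: [0.3, 5.6, 6.6]
finger_gap: 0.0094
finger_force: 42.0
```

```bash
python3 -c "
from h import *
plan(*rack(-.06,-.081),.070,90-5.73)
print((sense()['tcp_pos'][:2]-O)@np.c_[EX,EY])"
```

```text
t 10.87 turn [0.06 0.03 0.09] slide [-0.0006 -0.0087 -0.0007] pos [ 0.433  -0.1657  0.0693] F [0.3 5.6 6.6] gap 0.0094
[-0.06061962 -0.07232653]
```

>>> carry_out:
  turn:
    - [0,0,0]
    - [0,0,0]
    - [0,0,0]
    - [0,0,0]
    - [0,0,0]
    - [0,0,0]
  slide:
    - [0,-0.001,0]
    - [0,-0.001,0]
    - [0,-0.001,0]
    - [0,-0.001,0]
    - [0,-0.001,0]
    - [0,-0.001,0]
  gripper: [0,0,0,0,0,0]

```text
t: 11.37
tcp_pos: [0.4324, -0.1713, 0.0693]
ee_rot: [0.0, 0.049, 0.999, 0.001]
contact_force: [0.7, 8.3, 6.7]
finger_gap: 0.0091
finger_force: 42.1
```

>>> carry_out:
  turn:
    - [0,0,0]
    - [0,0,0]
  slide:
    - [0,-0.0005,0]
    - [0,-0.0005,0]
  gripper: [0,0]

```text
t: 11.53
tcp_pos: [0.4323, -0.1724, 0.0693]
ee_rot: [0.0, 0.049, 0.999, 0.001]
contact_force: [0.2, 8.5, 7.7]
finger_gap: 0.0095
finger_force: 42.1
```

>>> carry_out:
  turn:
    - [0,0,0]
    - [0,0,0]
  slide:
    - [0,-0.0005,0]
    - [0,-0.0005,0]
  gripper: [0,0]

```text
t: 11.7
tcp_pos: [0.4322, -0.1733, 0.0693]
ee_rot: [0.0, 0.049, 0.999, 0.001]
contact_force: [0.6, 8.3, 6.7]
finger_gap: 0.0092
finger_force: 42.1
```

>>> carry_out:
  turn:
    - [0,0,0]
    - [0,0,0]
  slide:
    - [0,-0.0005,0]
    - [0,-0.0005,0]
  gripper: [0,0]

```text
t: 11.87
tcp_pos: [0.4322, -0.1743, 0.0693]
ee_rot: [0.0, 0.049, 0.999, 0.001]
contact_force: [1.0, 8.9, 7.1]
finger_gap: 0.0095
finger_force: 42.1
```

>>> carry_out:
  turn:
    - [0,0,0]
    - [0,0,0]
  slide:
    - [0,-0.0005,0]
    - [0,-0.0005,0]
  gripper: [0,0]

```text
t: 12.03
tcp_pos: [0.4321, -0.1749, 0.0693]
ee_rot: [0.0, 0.05, 0.999, 0.001]
contact_force: [3.1, 16.2, 8.5]
finger_gap: 0.0095
finger_force: 42.2
```

>>> carry_out:
  turn:
    - [0,0,0]
    - [0,0,0]
  slide:
    - [0,-0.0005,0]
    - [0,-0.0005,0]
  gripper: [0,0]

```text
t: 12.2
tcp_pos: [0.432, -0.175, 0.0693]
ee_rot: [0.0, 0.05, 0.999, 0.002]
contact_force: [5.0, 22.9, 10.5]
finger_gap: 0.0094
finger_force: 42.5
```

Snug: it stops at y −0.175 while the force rises. I'll relieve the preload, note the position and release.

>>> carry_out:
  turn:
    - [0,0,0]
    - [0,0,0]
    - [0,0,0]
    - [0,0,0]
    - [0,0,0]
    - [0,0,0]
  slide:
    - [0,0.001,0]
    - [0,0.001,0]
    - [0,0.0005,0]
    - [0,0,0]
    - [0,0,0]
    - [0,0,0]
  gripper: [0,0,0,0,0,0]

```text
t: 12.7
tcp_pos: [0.4321, -0.1748, 0.0693]
ee_rot: [0.0, 0.049, 0.999, -0.0]
contact_force: [-1.4, 1.1, 5.8]
finger_gap: 0.0093
finger_force: 42.0
```

```bash
python3 -c "
from h import *
plan(*rack(-.06,-.081),.070,90-5.73)
print((sense()['tcp_pos'][:2]-O)@np.c_[EX,EY])"
```

```text
t 12.70 turn [-0.01  0.03  0.12] slide [-0.0006  0.0005 -0.0007] pos [ 0.4321 -0.1748  0.0693] F [-1.4  1.1  5.8] gap 0.0093
[-0.06061768 -0.08153031]
```

>>> carry_out:
  turn:
    - [0,0,0]
    - [0,0,0]
    - [0,0,0]
    - [0,0,0]
    - [0,0,0]
    - [0,0,0]
    - [0,0,0]
    - [0,0,0]
    - [0,0,0]
    - [0,0,0]
  slide:
    - [0,0,0]
    - [0,0,0]
    - [0,0,0]
    - [0,0,0]
    - [0,0,-0.014]
    - [0,0,-0.02]
    - [0,0,-0.02]
    - [0,0,-0.02]
    - [0,0,0]
    - [0,0,0]
  gripper: [0.3,0.3,1,1,1,1,1,1,1,1]

```text
t: 13.53
tcp_pos: [0.4326, -0.175, 0.1436]
ee_rot: [0.001, 0.049, 0.999, -0.0]
contact_force: [0.2, -0.6, -0.2]
finger_gap: 0.0854
finger_force: 0.0
```

```bash
python3 -c "
from h import *
plan(*rack(.0165,-.1175),.063,90-5.73)
a=camera('scene');
b=a[150:240,215:335,::-1];cv2.imwrite('pics/s3.png',cv2.resize(b,(800,600),interpolation=2))
print((proj('scene',[[*rack(.0165,-.1175),.108]])-[215,150])*6.667)"
```

```text
t 13.53 turn [-0.04  0.13  0.13] slide [-0.0766 -0.0358  0.0806] pos [ 0.4326 -0.175   0.1436] F [ 0.2 -0.6 -0.2] gap 0.0854
[[568.52280817  89.64868502]]
```

View pics/s3.png

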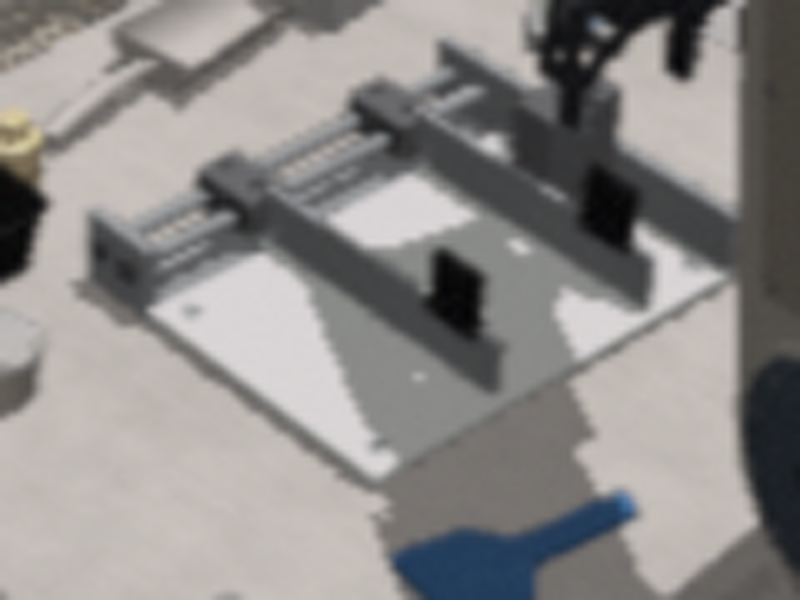

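The block stands upright in lane 1 at about (570,130), flush between fence and divider. The tabs are at (608,205) and (457,290). Regrasping the block.

>>> carry_out:
  turn:
    - [0,0,0]
    - [0,0,0]
    - [0,0,0]
    - [0,0,0]
    - [0,0,0]
    - [0,0,0]
    - [0,0,0]
    - [0,0,0]
    - [0,0,0]
    - [0,0,0]
    - [0,0,0]
    - [0,0,0]
    - [0,0,0]
    - [0,0,0]
    - [0,0,0]
    - [0,0,0]
    - [0,0,0]
  slide:
    - [-0.018,-0.008,0]
    - [-0.02,-0.01,0]
    - [-0.02,-0.01,0]
    - [-0.0186,-0.0078,0]
    - [0,0,0.015]
    - [0,0,0.02]
    - [0,0,0.02]
    - [0,0,0.015]
    - [0,0,0.0086]
    - [0,0,0]
    - [0,0,0]
    - [0,0,0]
    - [0,0,0]
    - [0,0,0]
    - [0,0,0]
    - [0,0,0]
    - [0,0,0]
  gripper: [1,1,1,1,1,1,1,1,1,1,1,0.5,0.5,0.5,0.5,0.5,0.5]
  squeeze: 30

```text
t: 15.0
tcp_pos: [0.5053, -0.2182, 0.0651]
ee_rot: [0.001, 0.049, 0.999, -0.0]
contact_force: [-1.0, -1.5, 6.5]
finger_gap: 0.0655
finger_force: 35.1
```

>>> carry_out:
  turn:
    - [0,0,0]
    - [0,0,0]
    - [0,0,0]
    - [0,0,0]
    - [0,0,0]
    - [0,0,0]
    - [0,0,0]
    - [0,0,0]
    - [0,0,0]
    - [0,0,0]
  slide:
    - [0,0,-0.004]
    - [0,0,-0.008]
    - [0,0,-0.01]
    - [0,0,-0.014]
    - [0,0,-0.014]
    - [0,0,-0.014]
    - [0,0,-0.014]
    - [0,0,-0.012]
    - [0,0,0]
    - [0,0,0]
  gripper: [0.5,0.5,0.5,0.5,0.5,0.5,0.5,0.5,0.5,0.5]

```text
t: 15.83
tcp_pos: [0.505, -0.2178, 0.155]
ee_rot: [0.001, 0.049, 0.999, -0.0]
contact_force: [0.1, 0.4, -2.6]
finger_gap: 0.0657
finger_force: 35.8
```

```bash
python3 -c "
from h import *
print((sense()['tcp_pos'][:2]-O)@np.c_[EX,EY])
plan(*rack(.0165,-.0425),.063,90-5.73)"
```

```text
[ 0.01622078 -0.11702641]
t 15.83 turn [-0.01  0.09  0.13] slide [-0.0003  0.0745  0.092 ] pos [ 0.505  -0.2178  0.155 ] F [ 0.1  0.4 -2.6] gap 0.0657
```

>>> carry_out:
  turn:
    - [0,0,0]
    - [0,0,0]
    - [0,0,0]
    - [0,0,0]
    - [0,0,0]
    - [0,0,0]
    - [0,0,0]
    - [0,0,0]
    - [0,0,0]
    - [0,0,0]
    - [0,0,0]
    - [0,0,0]
    - [0,0,0]
    - [0,0,0]
  slide:
    - [0,0.0145,0]
    - [0,0.02,0]
    - [0,0.02,0]
    - [0,0.02,0]
    - [0,0,0]
    - [0,0,0.012]
    - [0,0,0.016]
    - [0,0,0.016]
    - [0,0,0.016]
    - [0,0,0.012]
    - [0,0,0.01]
    - [0,0,0.005]
    - [0,0,0]
    - [0,0,0]
  gripper: [0.5,0.5,0.5,0.5,0.5,0.5,0.5,0.5,0.5,0.5,0.5,0.5,0.5,0.5]

```text
t: 17.0
tcp_pos: [0.5119, -0.1438, 0.0671]
ee_rot: [-0.0, 0.049, 0.999, 0.0]
contact_force: [0.1, -0.5, -3.3]
finger_gap: 0.0656
finger_force: 35.9
```

>>> carry_out:
  turn:
    - [0,0,0]
    - [0,0,0]
    - [0,0,0]
  slide:
    - [0,0,0.001]
    - [0,0,0.001]
    - [0,0,0]
  gripper: [0.5,0.5,0.5]

```text
t: 17.25
tcp_pos: [0.5121, -0.1437, 0.0654]
ee_rot: [0.0, 0.049, 0.999, -0.0]
contact_force: [0.0, 0.1, -2.4]
finger_gap: 0.0655
finger_force: 35.9
```

```bash
python3 -c "
from h import *
print((sense()['tcp_pos'][:2]-O)@np.c_[EX,EY])
plan(*rack(.0165,-.0425),.063,90-5.73)"
```

```text
[ 0.01589257 -0.04259808]
t 17.25 turn [-0.01  0.03  0.13] slide [-0.0006  0.0001  0.0024] pos [ 0.5121 -0.1437  0.0654] F [ 0.   0.1 -2.4] gap 0.0655
```

>>> carry_out:
  turn:
    - [0,0,0]
    - [0,0,0]
    - [0,0,0]
    - [0,0,0]
    - [0,0,0]
    - [0,0,0]
    - [0,0,0]
    - [0,0,0]
    - [0,0,0]
    - [0,0,0]
    - [0,0,0]
    - [0,0,0]
  slide:
    - [0,0,0.001]
    - [0,0,0]
    - [0,0,0]
    - [0,0,0]
    - [0,0,0]
    - [0,0,-0.005]
    - [0,0,-0.015]
    - [0,0,-0.02]
    - [0,0,-0.02]
    - [0,0,-0.018]
    - [0,0,0]
    - [0,0,0]
  gripper: [0.5,0.5,1,1,1,1,1,1,1,1,1,1]

```text
t: 18.25
tcp_pos: [0.5127, -0.1439, 0.1432]
ee_rot: [0.001, 0.049, 0.999, -0.0]
contact_force: [0.2, 0.7, -0.4]
finger_gap: 0.0854
finger_force: 0.0
```

```bash
python3 -c "
from h import *
plan(*rack(-.0606,.054),.070,90-5.73)"
```

```text
t 18.25 turn [-0.03  0.14  0.13] slide [0.0771 0.0967 0.0732] pos [ 0.5127 -0.1439  0.1432] F [ 0.2  0.7 -0.4] gap 0.0854
```

>>> carry_out:
  turn:
    - [0,0,0]
    - [0,0,0]
    - [0,0,0]
    - [0,0,0]
    - [0,0,0]
    - [0,0,0]
    - [0,0,0]
    - [0,0,0]
    - [0,0,0]
    - [0,0,0]
    - [0,0,0]
    - [0,0,0]
    - [0,0,0]
    - [0,0,0]
    - [0,0,0]
    - [0,0,0]
    - [0,0,0]
    - [0,0,0]
    - [0,0,0]
    - [0,0,0]
  slide:
    - [0.011,0.0147,0]
    - [0.016,0.02,0]
    - [0.018,0.022,0]
    - [0.017,0.022,0]
    - [0.0151,0.018,0]
    - [0,0,0.014]
    - [0,0,0.02]
    - [0,0,0.02]
    - [0,0,0.014]
    - [0,0,0.005]
    - [0,0,0]
    - [0,0,0]
    - [0,0,0]
    - [0,0,0]
    - [0,0,0]
    - [0,0,0]
    - [0,0,0]
    - [0,0,0]
    - [0,0,0]
    - [0,0,0]
  gripper: [1,1,1,1,1,1,1,1,1,1,1,0.3,0.3,0.3,0,0,0,0,0,0]
  squeeze: 40

```text
t: 19.92
tcp_pos: [0.4448, -0.0401, 0.0696]
ee_rot: [0.0, 0.049, 0.999, -0.0]
contact_force: [-2.0, -0.8, 6.7]
finger_gap: 0.0093
finger_force: 41.7
```

```bash
python3 -c "
from h import *
print((sense()['tcp_pos'][:2]-O)@np.c_[EX,EY])
plan(*rack(-.0606,-.0095),.070,90-5.73)"
```

```text
[-0.06139403  0.05385765]
t 19.92 turn [-0.    0.03  0.12] slide [-0.0008 -0.0634 -0.0004] pos [ 0.4448 -0.0401  0.0696] F [-2.  -0.8  6.7] gap 0.0093
```

>>> carry_out:
  turn:
    - [0,0,0]
    - [0,0,0]
    - [0,0,0]
    - [0,0,0]
    - [0,0,0]
    - [0,0,0]
    - [0,0,0]
    - [0,0,0]
    - [0,0,0]
    - [0,0,0]
    - [0,0,0]
    - [0,0,0]
    - [0,0,0]
    - [0,0,0]
    - [0,0,0]
    - [0,0,0]
    - [0,0,0]
    - [0,0,0]
    - [0,0,0]
    - [0,0,0]
  slide:
    - [0,-0.002,0]
    - [0,-0.0035,0]
    - [0,-0.0035,0]
    - [0,-0.0035,0]
    - [0,-0.0035,0]
    - [0,-0.0035,0]
    - [0,-0.0035,0]
    - [0,-0.0035,0]
    - [0,-0.0035,0]
    - [0,-0.0035,0]
    - [0,-0.0035,0]
    - [0,-0.0035,0]
    - [0,-0.0035,0]
    - [0,-0.0035,0]
    - [0,-0.0035,0]
    - [0,-0.0035,0]
    - [0,-0.003,0]
    - [0,-0.0015,0]
    - [0,0,0]
    - [0,0,0]
  gripper: [0,0,0,0,0,0,0,0,0,0,0,0,0,0,0,0,0,0,0,0]

```text
t: 21.58
tcp_pos: [0.439, -0.0983, 0.0696]
ee_rot: [0.0, 0.049, 0.999, 0.0]
contact_force: [-1.5, 4.4, 7.3]
finger_gap: 0.0092
finger_force: 41.9
```

```bash
python3 -c "
from h import *
print((sense()['tcp_pos'][:2]-O)@np.c_[EX,EY])
plan(*rack(-.0606,-.0095),.070,90-5.73)"
```

```text
[-0.06134523 -0.0046425 ]
t 21.58 turn [0.04 0.02 0.09] slide [-0.0007 -0.0049 -0.0004] pos [ 0.439  -0.0983  0.0696] F [-1.5  4.4  7.3] gap 0.0092
```

>>> carry_out:
  turn:
    - [0,0,0]
    - [0,0,0]
    - [0,0,0]
    - [0,0,0]
    - [0,0,0]
    - [0,0,0]
    - [0,0,0]
    - [0,0,0]
  slide:
    - [0,-0.0005,0]
    - [0,-0.0005,0]
    - [0,-0.0005,0]
    - [0,-0.0005,0]
    - [0,-0.0005,0]
    - [0,-0.0005,0]
    - [0,-0.0005,0]
    - [0,-0.0005,0]
  gripper: [0,0,0,0,0,0,0,0]

```text
t: 22.25
tcp_pos: [0.4387, -0.1017, 0.0696]
ee_rot: [0.0, 0.049, 0.999, 0.001]
contact_force: [0.2, 8.6, 7.8]
finger_gap: 0.0094
finger_force: 42.0
```

>>> carry_out:
  turn:
    - [0,0,0]
    - [0,0,0]
  slide:
    - [0,-0.0005,0]
    - [0,-0.0003,0]
  gripper: [0,0]

```text
t: 22.42
tcp_pos: [0.4386, -0.1025, 0.0696]
ee_rot: [0.0, 0.049, 0.999, 0.001]
contact_force: [-0.0, 8.7, 7.5]
finger_gap: 0.0093
finger_force: 42.0
```

```bash
python3 -c "
from h import *
print((sense()['tcp_pos'][:2]-O)@np.c_[EX,EY])"
```

```text
[-0.06138203 -0.00893704]
```

>>> carry_out:
  turn:
    - [0,0,0]
    - [0,0,0]
  slide:
    - [0,-0.0003,0]
    - [0,-0.0003,0]
  gripper: [0,0]

```text
t: 22.58
tcp_pos: [0.4385, -0.1031, 0.0696]
ee_rot: [0.0, 0.049, 0.999, 0.001]
contact_force: [-1.5, 10.8, 8.4]
finger_gap: 0.0091
finger_force: 42.0
```

Contact is starting, just where the 72 mm step from divider 1 predicted. Relieve and release.

>>> carry_out:
  turn:
    - [0,0,0]
    - [0,0,0]
    - [0,0,0]
    - [0,0,0]
    - [0,0,0]
    - [0,0,0]
    - [0,0,0]
    - [0,0,0]
    - [0,0,0]
    - [0,0,0]
    - [0,0,0]
    - [0,0,0]
    - [0,0,0]
    - [0,0,0]
    - [0,0,0]
  slide:
    - [0,0.0006,0]
    - [0,0.0005,0]
    - [0,0,0]
    - [0,0,0]
    - [0,0,0]
    - [0,0,0]
    - [0,0,0]
    - [0,0,0]
    - [0,0,0]
    - [0,0,-0.014]
    - [0,0,-0.02]
    - [0,0,-0.02]
    - [0,0,-0.02]
    - [0,0,0]
    - [0,0,0]
  gripper: [0,0,0,0,0,0.3,0.3,1,1,1,1,1,1,1,1]

```text
t: 23.83
tcp_pos: [0.4392, -0.1031, 0.1439]
ee_rot: [0.001, 0.049, 0.999, -0.0]
contact_force: [0.1, -0.4, -0.5]
finger_gap: 0.0851
finger_force: 0.0
```

```bash
python3 -c "
from h import *
print((sense()['tcp_pos'][:2]-O)@np.c_[EX,EY])
plan(*rack(.0160,-.0455),.065,90-5.73)
a=camera('scene');
b=a[150:240,215:335,::-1];cv2.imwrite('pics/s4.png',cv2.resize(b,(800,600),interpolation=2))
print((proj('scene',[[*rack(-.1,-.0785),.06],[*rack(-.1,-.0065),.06],[*rack(-.06,-.0815),.098],[*rack(-.06,-.0095),.098]])-[215,150])*6.667)"
```

```text
[-0.06073073 -0.00943081]
t 23.83 turn [-0.02  0.14  0.13] slide [-0.0767 -0.0361  0.0789] pos [ 0.4392 -0.1031  0.1439] F [ 0.1 -0.4 -0.5] gap 0.0851
[[653.91645571 257.56143579]
 [573.41717341 303.39185378]
 [615.82514757 177.1592136 ]
 [534.67945065 221.34024664]]
```

View pics/s4.png

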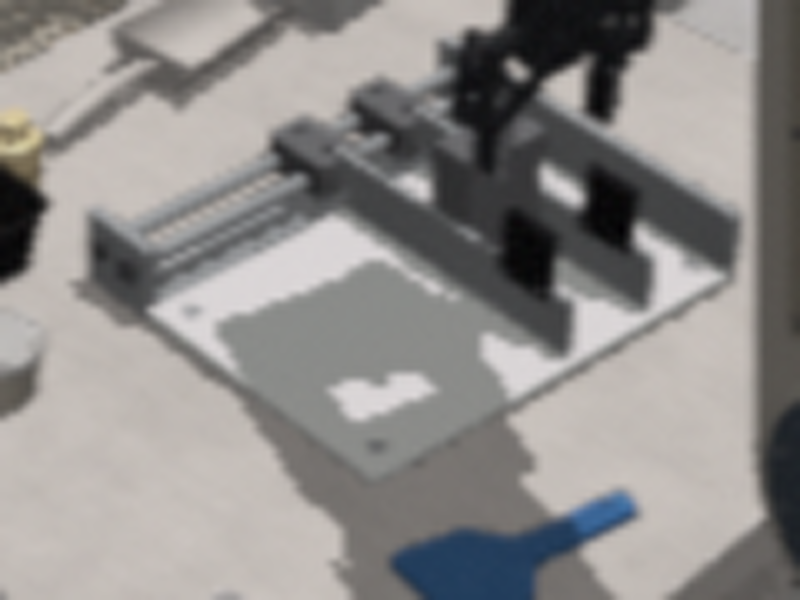

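The block stands upright in lane 2 at about (490,170). Divider ends at (572,305) and (652,258) match the predicted (573,303) and (654,258). Taking the block out.

>>> carry_out:
  turn:
    - [0,0,0]
    - [0,0,0]
    - [0,0,0]
    - [0,0,0]
    - [0,0,0]
    - [0,0,0]
    - [0,0,0]
    - [0,0,0]
    - [0,0,0]
    - [0,0,0]
    - [0,0,0]
    - [0,0,0]
    - [0,0,0]
    - [0,0,0]
    - [0,0,0]
    - [0,0,0]
    - [0,0,0]
  slide:
    - [-0.018,-0.008,0]
    - [-0.02,-0.01,0]
    - [-0.02,-0.01,0]
    - [-0.0187,-0.0081,0]
    - [0,0,0.015]
    - [0,0,0.02]
    - [0,0,0.02]
    - [0,0,0.015]
    - [0,0,0.009]
    - [0,0,0]
    - [0,0,0]
    - [0,0,0]
    - [0,0,0]
    - [0,0,0]
    - [0,0,0]
    - [0,0,0]
    - [0,0,0]
  gripper: [1,1,1,1,1,1,1,1,1,1,1,0.5,0.5,0.5,0.5,0.5,0.5]
  squeeze: 30

```text
t: 25.3
tcp_pos: [0.512, -0.1465, 0.0651]
ee_rot: [0.001, 0.049, 0.999, -0.0]
contact_force: [-0.3, -0.8, 6.9]
finger_gap: 0.0657
finger_force: 35.0
```

>>> carry_out:
  turn:
    - [0,0,0]
    - [0,0,0]
    - [0,0,0]
    - [0,0,0]
    - [0,0,0]
    - [0,0,0]
    - [0,0,0]
    - [0,0,0]
    - [0,0,0]
    - [0,0,0]
    - [0,0,0]
  slide:
    - [0,0,-0.004]
    - [0,0,-0.008]
    - [0,0,-0.01]
    - [0,0,-0.014]
    - [0,0,-0.014]
    - [0,0,-0.014]
    - [0,0,-0.014]
    - [0,0,-0.014]
    - [0,0,-0.012]
    - [0,0,0]
    - [0,0,0]
  gripper: [0.5,0.5,0.5,0.5,0.5,0.5,0.5,0.5,0.5,0.5,0.5]

```text
t: 26.22
tcp_pos: [0.5116, -0.1463, 0.1691]
ee_rot: [0.001, 0.049, 0.999, -0.0]
contact_force: [-0.1, 0.3, -3.1]
finger_gap: 0.0656
finger_force: 35.3
```

```bash
python3 -c "
from h import *
print((sense()['tcp_pos'][:2]-O)@np.c_[EX,EY])
print(rack(0,.25))
plan(*rack(0,.25),.049,90-5.73)
a=camera('scene');
b=a[150:240,215:335,::-1];cv2.imwrite('pics/s5.png',cv2.resize(b,(800,600),interpolation=2))"
```

```text
[ 0.01563501 -0.04521154]
[0.52549868 0.14898196]
t 26.22 turn [-0.    0.1   0.12] slide [0.0156 0.2952 0.1201] pos [ 0.5116 -0.1463  0.1691] F [-0.1  0.3 -3.1] gap 0.0656
```

View pics/s5.png

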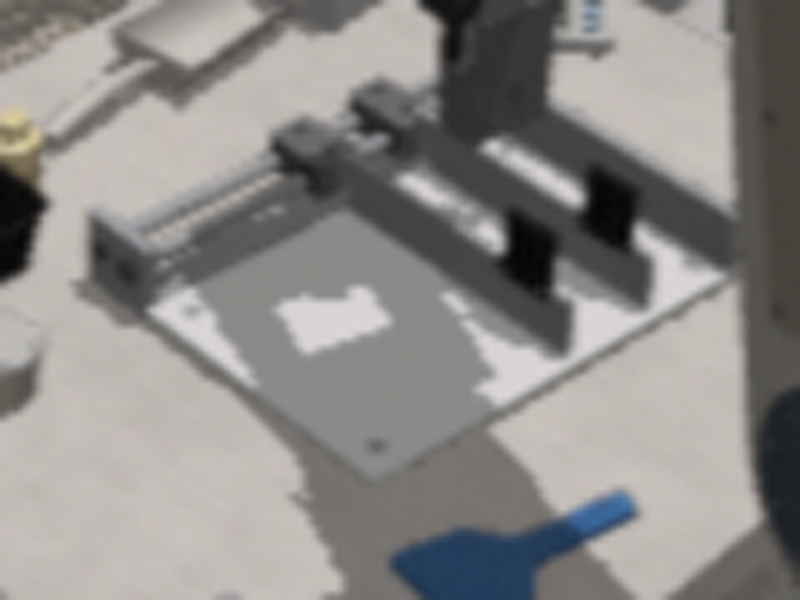

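The lanes are unchanged: divider ends are still at (572,305) and (652,258). Now carrying the block to the clear table left of the rack.

>>> carry_out:
  turn:
    - [0,0,0]
    - [0,0,0]
    - [0,0,0]
    - [0,0,0]
    - [0,0,0]
    - [0,0,0]
    - [0,0,0]
    - [0,0,0]
    - [0,0,0]
    - [0,0,0]
    - [0,0,0]
    - [0,0,0]
    - [0,0,0]
    - [0,0,0]
    - [0,0,0]
    - [0,0,0]
    - [0,0,0]
    - [0,0,0]
    - [0,0,0]
    - [0,0,0]
  slide:
    - [0.003,0.015,0]
    - [0.0045,0.03,0]
    - [0.0045,0.03,0]
    - [0.0045,0.03,0]
    - [0.0045,0.03,0]
    - [0.0045,0.03,0]
    - [0.0045,0.03,0]
    - [0.0045,0.03,0]
    - [0.0045,0.03,0]
    - [0.0035,0.025,0]
    - [0.003,0.015,0]
    - [0,0,0]
    - [0,0,0.015]
    - [0,0,0.02]
    - [0,0,0.02]
    - [0,0,0.02]
    - [0,0,0.02]
    - [0,0,0.013]
    - [0,0,0.007]
    - [0,0,0]
  gripper: [0.5,0.5,0.5,0.5,0.5,0.5,0.5,0.5,0.5,0.5,0.5,0.5,0.5,0.5,0.5,0.5,0.5,0.5,0.5,0.5]

```text
t: 27.93
tcp_pos: [0.4933, 0.1507, 0.0513]
ee_rot: [-0.002, 0.049, 0.999, -0.001]
contact_force: [-0.0, -0.6, -3.0]
finger_gap: 0.0654
finger_force: 35.3
```

>>> carry_out:
  turn:
    - [0,0,0]
    - [0,0,0]
  slide:
    - [0,0,0.0005]
    - [0,0,0]
  gripper: [0.5,0.5]

```text
t: 28.1
tcp_pos: [0.4953, 0.1516, 0.0533]
ee_rot: [0.0, 0.049, 0.999, 0.0]
contact_force: [0.2, 0.0, -2.6]
finger_gap: 0.0656
finger_force: 35.3
```

Touchdown is expected at about 0.049.

>>> carry_out:
  turn:
    - [0,0,0]
    - [0,0,0]
    - [0,0,0]
    - [0,0,0]
    - [0,0,0]
    - [0,0,0]
  slide:
    - [0,0,0.001]
    - [0,0,0.001]
    - [0,0,0.001]
    - [0,0,0.001]
    - [0,0,0]
    - [0,0,0]
  gripper: [0.5,0.5,0.5,0.5,0.5,0.5]

```text
t: 28.6
tcp_pos: [0.495, 0.1518, 0.0491]
ee_rot: [0.0, 0.049, 0.999, 0.0]
contact_force: [-1.2, -0.5, 3.7]
finger_gap: 0.0657
finger_force: 36.0
```

Touched down. Release and rise.

>>> carry_out:
  turn:
    - [0,0,0]
    - [0,0,0]
    - [0,0,0]
    - [0,0,0]
    - [0,0,0]
    - [0,0,0]
    - [0,0,0]
    - [0,0,0]
    - [0,0,0]
    - [0,0,0]
    - [0,0,0]
    - [0,0,0]
    - [0,0,0]
  slide:
    - [0,0,0]
    - [0,0,0]
    - [0,0,0]
    - [0,0,-0.005]
    - [0,0,-0.015]
    - [0,0,-0.02]
    - [0,0,-0.025]
    - [0,0,-0.03]
    - [0,0,-0.03]
    - [0,0,-0.02]
    - [0,0,-0.01]
    - [0,0,0]
    - [0,0,0]
  gripper: [1,1,1,1,1,1,1,1,1,1,1,1,1]

```text
t: 29.68
tcp_pos: [0.4946, 0.1516, 0.2034]
ee_rot: [0.0, 0.049, 0.999, 0.0]
contact_force: [0.6, 0.4, -0.2]
finger_gap: 0.0854
finger_force: 0.0
```

```bash
python3 -c "
from h import *
plan(.495,.1518,.2,90-5.73)
a=camera('scene')[140:290,150:350,::-1];cv2.imwrite('pics/s6.png',cv2.resize(a,(800,600),interpolation=2))"
```

```text
t 29.68 turn [0.   0.01 0.13] slide [-0.0004  0.0002  0.0034] pos [0.4946 0.1516 0.2034] F [ 0.6  0.4 -0.2] gap 0.0854
```

View pics/s6.png

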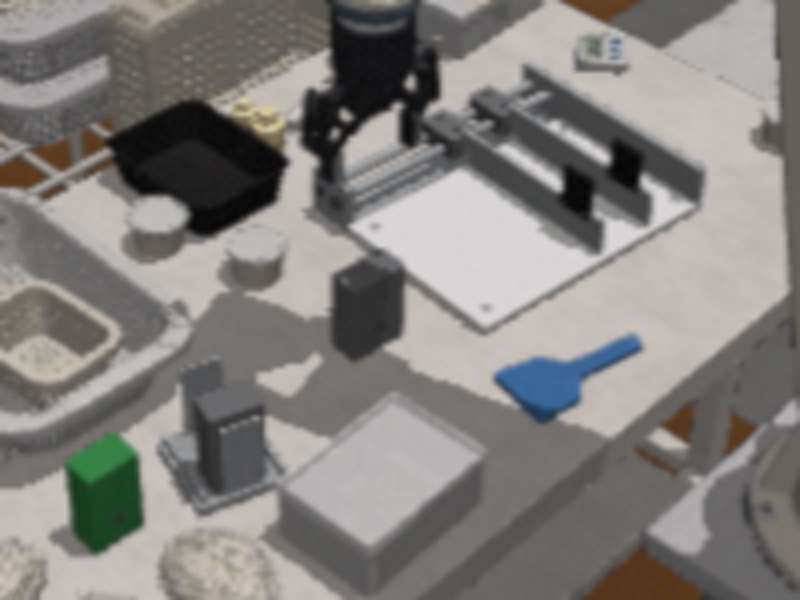

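The wide gauge stands upright on the table at (368,305), clear of the rack, and the narrow gauge is still in its stand at (230,435). The cups are undisturbed, the lanes are set and the gripper is free.

```bash
python3 -c "
from station import *
print(finish_job())"
```

```text
the job is handed in; nothing more can be done
None
```

The job is handed in at about 30 s of the 67 s allowed. By my measurements both lanes are about 66 mm wide, the wide gauge stands upright on the table left of the rack, and the narrow gauge, cups and timer looked undisturbed; the judge's verdict was not shown.

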